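Line up spare parts by height on the parking rack

TASK

Tidy the spare parts onto the aluminium rack: stand the chrome post, the brown bottle, the black eyepiece and the steel ring upright in order of height, each centred on a round mark of its own, with the tallest on the mark next to the upright end stop and the shortest on the mark farthest from it. Do not tip any of them over on the way.

Things in the scene. Friction and masses are not known exactly. Their poses are not given: they have to be found in the camera images.
- chrome_post: polished, silvery-white chrome post, a plain upright cylinder 33 mm in diameter and 110 mm tall (the tallest), about 0.4 kg, standing on the table; origin at the centre of its underside, z up along its axis; grasp round the shaft in its upper third, some 85 mm above the underside, so that it does not reach into the gripper
- brown_bottle: closed brown bottle with a black cap, 42 mm in diameter and 85 mm tall with its cap (second tallest), about 0.16 kg, standing on the table; straight body up to about 55 mm, where it is grasped; origin at the centre of its underside, z up
- eyepiece: black microscope eyepiece, round, 34 mm in diameter at its wide upper part and 40 mm tall (third), about 0.08 kg, standing with its narrower end down; grasp round the upper part, some 28 mm above the underside; origin at the centre of its underside, z up
- steel_ring: bright thick steel ring lying flat, 42 mm in outer diameter and 14 mm tall (the shortest), about 0.22 kg; grasp round the outside; origin at the centre of its underside, z up
- rack: flat aluminium bar fixed to the table, 360 mm long (x axis), 60 mm wide (y axis), 12 mm thick, carrying the four marks on its top face; it lies roughly along the direction away from the robot; origin at the centre of its underside. To the right of its far end stands a fixed white equipment box, 240 mm tall, occupying x above 0.66 m and y below -0.03 m: keep the gripper clear of its corner when crossing low between the far marks and the right side
- end_stop: upright steel end stop fixed at one end of the rack, either the near or the far one: a plate 10 mm thick, 50 mm wide and 40 mm high above the rack's top face (52 mm above the table); origin at the centre of its foot on the rack's top face, on the rack's centre line, 52.5 mm beyond the nearest mark; the opposite end has only a flat steel plate 4 mm high
- mark_a: one of four identical round marks, 48 mm across, a grey disc with a dark rim, let in flush with the rack's top face, in one straight row 75 mm apart along the rack's long axis; which of the four marks lies where in the row changes; origin at its centre on the rack's top face (12 mm above the table)
- mark_b: one of four identical round marks, 48 mm across, a grey disc with a dark rim, let in flush with the rack's top face, in one straight row 75 mm apart along the rack's long axis; which of the four marks lies where in the row changes; origin at its centre on the rack's top face (12 mm above the table)
- mark_c: one of four identical round marks, 48 mm across, a grey disc with a dark rim, let in flush with the rack's top face, in one straight row 75 mm apart along the rack's long axis; which of the four marks lies where in the row changes; origin at its centre on the rack's top face (12 mm above the table)
- mark_d: one of four identical round marks, 48 mm across, a grey disc with a dark rim, let in flush with the rack's top face, in one straight row 75 mm apart along the rack's long axis; which of the four marks lies where in the row changes; origin at its centre on the rack's top face (12 mm above the table)
Not all that is in view belongs to the job. Several things have the shape of the brown_bottle; the one meant has the colours described above.

How it is judged (in metres and radians):
At the end, for the whole second after the job is handed in: The chrome post, brown bottle, eyepiece and steel ring stand on the rack's top face on the first, second, third and fourth mark counted from the end stop, each within 12 mm of the mark's centre along and across the rack, upright within 0.12 rad, released and at rest (horizontal distance between chrome_post and end_stop between 0.0405 and 0.0645 m and y of chrome_post in the frame of rack between -0.012 and 0.012 m and z of chrome_post in the frame of rack between 0.009 and 0.016 m and angle between each of chrome_post, brown_bottle, eyepiece, steel_ring's own z axis and vertical below 0.12 rad and linear speed of each of chrome_post, brown_bottle, eyepiece, steel_ring below 0.02 m/s and horizontal distance between brown_bottle and end_stop between 0.1155 and 0.1395 m and y of brown_bottle in the frame of rack between -0.012 and 0.012 m and z of brown_bottle in the frame of rack between 0.009 and 0.016 m and horizontal distance between eyepiece and end_stop between 0.1905 and 0.2145 m and y of eyepiece in the frame of rack between -0.012 and 0.012 m and z of eyepiece in the frame of rack between 0.009 and 0.016 m and horizontal distance between steel_ring and end_stop between 0.2655 and 0.2895 m and y of steel_ring in the frame of rack between -0.012 and 0.012 m and z of steel_ring in the frame of rack between 0.009 and 0.016 m); the robot touches nothing.
It fails at once if one of the four parts is tipped over (angle between any of chrome_post, brown_bottle, eyepiece, steel_ring's own z axis and vertical above 0.6 rad).
It also fails if it takes over 96 s, if anything falls off the work surface, if the arm or the gripper's body presses on something with over 40 N, if the wrist force passes 120 N, or if a joint passes its speed limit or range.

ROBOT

A 6-joint arm with a two-finger parallel gripper is mounted at the origin on a cart in front of the work surface, level with it; the furniture and walls round the work are solid. World frame = base frame: x ahead of the robot, y to its left, z up, the work surface at z = 0. Lengths are in m, angles in degrees, forces in N, time in s.
With the tool pointing down it reaches from about 0.4 to 0.825 m from the base axis. Payload 7 kg.
Tool frame: the origin (TCP) lies on the centre line of the jaws, within the pads' length; the fingertips stand 19 mm ahead of it and the grasp point (between the pads) is the TCP; z points along the fingers, y is the line along which they close (so a half turn about z gives the same grasp; the last joint's range is limited). The gripper opens to 88 mm and grips with 3 to 60 N. Pads are 19 mm wide; open, the fingers measure 130 mm over their backs; the gripper's body (78 mm by 193 mm) begins 47 mm behind the grasp point.
Start: joints at [88.127, 20.546, 0.682, 0, -70.136, -16.507], TCP at [0.213, 0.641, 0.246] pointing down, gripper open.
Joint ranges: [-176.03, 176.03], [-82.01, 121.73], [-58.28, 71.71], [-173.87, 95.51], [-174.79, -0.11], [-173.66, 173.66]. Speed limits (degrees/s): [136.94, 136.94, 172.46, 180, 180, 180].

INTERFACE

Orientations are given as [roll, pitch, yaw] about the fixed x, y, z axes, in that order (R = Rz(yaw) Ry(pitch) Rx(roll)).
In Python, from plant import * gives the robot as it stands. The module is installed in compiled form; this text tells all that it offers.
- The arm moves only by the tool play_rows, never from a script. Its argument "deltas" is a list of rows, each a list of 6 numbers: the shift along the world's x, y, z scaled (see below), then the turn, a rotation vector about the world's x, y, z scaled (see below). A call has 1 to 10 rows; each row shifts and turns the commanded pose from where the row before left it; what a row does not reach is not made up. The controller multiplies each number of a shift by 800 mm and each number of a turn by 180 degrees. A row lasts 1/10 s, in which the tool goes at most 50 mm and 8.59 degrees, less where a joint would pass 70% of its speed; a pose out of reach is approached as far as the arm can. A call with a number of a shift or a turn outside -1 to 1 is refused whole. A call with a gripper value outside its range is refused whole. "gripper" is the gripper command: -1 is shut, 1 is fully open, values between are in proportion, set as the call begins (left out, the last holds). The fingers move at their own pace and stop on an object; the grip force is fixed at half the most. Time passes only in rows, so rows that do not move let the fingers close. It gives the time, the measured TCP pose, the force, the opening and the grip force at its end, in the units of the state.
- get_obs(): the state, without advancing time (a new reading comes with each control period).
- snapshot(name): name is "side" or "top"; returns (picture, depth): 400x640x3 uint8, blue, green, red; 400x640 float32, m along the optical axis (not along the pixel's ray), 0 where there is no reading.
- camera_model(name): a dict with "fx", "fy", "cx", "cy" (pixels), "k1" (the pictures are not rectified: a ray, as slopes to the right and down, at radius r is drawn at 1 + k1 r^2 times it, then the intrinsics apply), "world_to_cam" (4x4, takes a point from world to camera coordinates). Camera axes: x right, y down, z forward; pixel columns grow to the right and rows downward; lengths in m; the calibration is good to about 2 mm. A picture is of the moment at which its call begins. camera_model takes no time and is no camera call.
- close_job(): hands the job in; it is judged then, once.
The state is a dict: "clock": time; "joint_pos": joint angles; "qvel": joint speeds; "tau": joint torques, N m; "tool_pos": TCP position; "orientation": TCP orientation; "force": force on the tool from outside, world axes, zero at the start; "moment": the same for the moment, N m; "opening": finger opening in m; "gripper_force": force on a finger pad.
Only numpy, scipy, OpenCV 4.12 (cv2) and the standard library are available. Lean on these libraries where they do the work, as an engineer would, in place of code of your own. Each camera call takes 0.05 s, during which the arm holds its last target. There are 200 camera calls.

## Working session

There is one attempt and no reset: what is moved stays moved. The work goes in short steps, Python scripts to look and compute and a tool call to move; the robot and the scene stay as the last step left them, time stands still between calls to the robot, and variables do not carry over. Pictures are saved under pics/ and viewed, at most 14 in all, crops included, and the job is handed in when it is done.

Besides the shell and the picture viewer there is one more tool, called after "Emit:" as name(argument=value, ...), one argument or row to a line, values as JSON. play_rows: Moves the arm, as the interface text tells. Its arguments: {"type":"object","properties":{"deltas":{"type":"array","items":{"type":"array","items":{"type":"number","minimum":-1,"maximum":1}}},"gripper":{"type":"number"}},"required":["deltas"]}

```bash
mkdir -p pics
cat > h.py <<'E'
from plant import *
import numpy as np, cv2
def ray(name,u,v):
    c=camera_model(name); T=np.array(c["world_to_cam"])
    d=np.array([(u-c["cx"])/c["fx"],(v-c["cy"])/c["fy"]]); s=d.copy()
    for _ in range(20): s=d/(1+c["k1"]*(s@s))
    R=T[:3,:3]; o=-R.T@T[:3,3]
    return o,R.T@np.array([s[0],s[1],1.])
def onz(name,u,v,z):
    o,r=ray(name,u,v); return o+r*(z-o[2])/r[2]
E
python3 - <<'E'
from h import *
for n in("top","side"):
    p,d=snapshot(n); cv2.imwrite(f"pics/{n}0.png",p); np.save(n+"_d.npy",d)
    o,r=ray(n,320,200); print(n,o,r)
print(get_obs())
E
```

```text
top [0.4720089  0.12131932 0.92947149] [ 6.39746211e-02 -4.78896473e-04 -9.98064075e-01]
side [1.07716737 0.24041001 0.74904485] [-0.60604859 -0.17691952 -0.77558648]
{'clock': 0.1, 'joint_pos': array([ 8.81269022e+01,  2.05877122e+01,  6.39142299e-01, -1.70362872e-02,
       -7.01368790e+01, -1.65068532e+01]), 'qvel': array([-4.50335271e-02, -1.15679502e-02,  1.22577972e-01,  1.09339524e-04,
       -7.59787367e-02, -3.63079947e-02]), 'tau': array([-1.18322569e-03, -5.84160841e+01,  2.93751955e+01,  7.01562926e+00,
        1.01806229e-02, -5.27700149e-05]), 'tool_pos': array([0.21273761, 0.64016443, 0.24471517]), 'orientation': array([ 1.79913522e+02, -8.92473380e-03, -1.83857447e+01]), 'force': array([ 0.10829991, -0.48394437,  0.07470271]), 'moment': array([-0.04171262, -0.01145368,  0.01444994]), 'gripper_force': 0.0, 'opening': 0.08775116231446671}
```

View pics/top0.png

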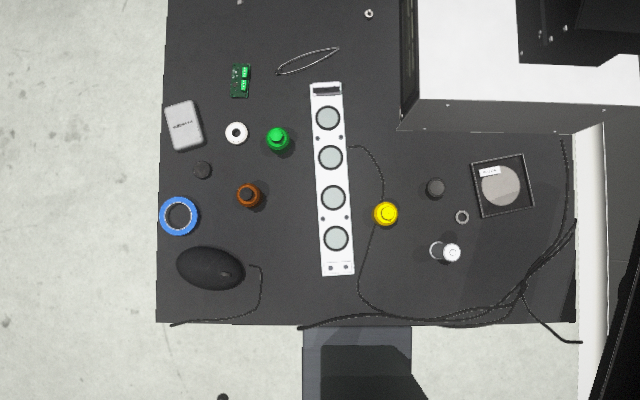

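View pics/side0.png

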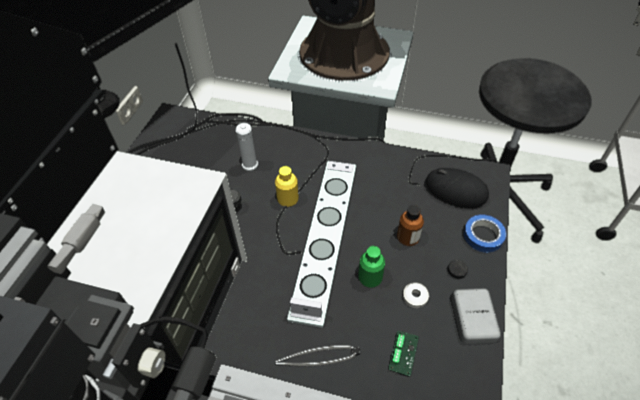

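The top view shows the rack (x away is up) with marks at about (328,117), (330,157), (333,197) and (336,238). The upright stop is at the far end (326,90).

The parts:
- Post: base about (437,250), top (452,252).
- Brown bottle: (248,195).
- Eyepiece candidate: (434,187).
- Steel ring: (236,133).

The yellow and green bottles, the black disc at (202,170) and the small washers are decoys.

Run:
```python
from h import *
p=cv2.imread("pics/top0.png"); D=np.load("top_d.npy")
def P(n,u,v,d):
    c=camera_model(n);o,r=ray(n,u,v); return o+r*d
g=cv2.cvtColor(p,cv2.COLOR_BGR2GRAY); hsv=cv2.cvtColor(p,cv2.COLOR_BGR2HSV)
def topcirc(name,u,v,h,R=22):
    # points in depth within 6mm of expected top height
    pts=[]
    for y in range(v-R,v+R):
        for x in range(u-R,u+R):
            if D[y,x]>0:
                q=P("top",x,y,D[y,x])
                if abs(q[2]-h)<0.006: pts.append((x,y))
    if len(pts)<5: print(name,"none");return
    (cx,cy),r=cv2.minEnclosingCircle(np.array(pts,np.float32)); q=onz("top",cx,cy,h); m=np.mean(pts,0)
    e=onz("top",cx+r,cy,h); print(name,len(pts),np.round(m,1),"mean",onz("top",*m,h).round(4),"circ",q.round(4),"R",round(np.linalg.norm(e-q),4))
topcirc("post",452,252,.11); topcirc("bottle",248,195,.085); topcirc("eye",434,187,.04); topcirc("disc202",202,170,.04);topcirc("disc202low",202,170,.012); topcirc("ring",236,133,.014); topcirc("yellow",385,213,.085); topcirc("green",278,138,.085)
for (u,v) in[(328,117),(330,157),(333,197),(336,238)]:
    w=g[v-18:v+18,u-18:u+18]; m=(w<190).astype(np.uint8)
    n,l,s,c=cv2.connectedComponentsWithStats(m); i=l[18,18] if l[18,18] else 1+np.argmax(s[1:,4])
    print("mark",s[i],c[i]+[u-18,v-18],onz("top",*(c[i]+[u-18,v-18]),.012).round(4))
for u,v in[(326,90),(326,84),(338,269),(434,187),(202,170)]: print(u,v,P("top",u,v,D[v,u]).round(4))
```

```text
Traceback (most recent call last):
  File "h.py", line 4, in ray
    c=camera_model(name); T=np.array(c["world_to_cam"])
ValueError: time passes only in moves, steps and waits
```

```bash
sed -i 's/^import numpy.*/&\nCM={n:camera_model(n) for n in("top","side")}/; s/c=camera_model(name);/c=CM[name];/' h.py
cat > m.py <<'E'
from h import *
p=cv2.imread("pics/top0.png"); D=np.load("top_d.npy")
def P(n,u,v,d):
    o,r=ray(n,u,v); return o+r*d
g=cv2.cvtColor(p,cv2.COLOR_BGR2GRAY)
def topcirc(name,u,v,h,R=22):
    pts=[(x,y) for y in range(v-R,v+R) for x in range(u-R,u+R) if D[y,x]>0 and abs(P("top",x,y,D[y,x])[2]-h)<0.006]
    if len(pts)<5: print(name,"none");return
    (cx,cy),r=cv2.minEnclosingCircle(np.array(pts,np.float32)); q=onz("top",cx,cy,h); m=np.mean(pts,0)
    e=onz("top",cx+r,cy,h); print(name,len(pts),np.round(m,1),"mean",onz("top",*m,h).round(4),"circ",q.round(4),"R",round(np.linalg.norm(e-q),4))
topcirc("post",452,252,.11); topcirc("bottle",248,195,.085); topcirc("eye",434,187,.04); topcirc("disc202",202,170,.04);topcirc("disc202low",202,170,.012); topcirc("ring",236,133,.014); topcirc("yellow",385,213,.085); topcirc("green",278,138,.085)
for (u,v) in[(328,117),(330,157),(333,197),(336,238)]:
    w=g[v-18:v+18,u-18:u+18]; m=((w<215)).astype(np.uint8)
    n,l,s,c=cv2.connectedComponentsWithStats(m); i=l[18,18] if l[18,18] else 1+np.argmax(s[1:,4])
    print("mark",s[i],c[i]+[u-18,v-18],onz("top",*(c[i]+[u-18,v-18]),.012).round(4),w[18,10:36:3])
for u,v in[(326,90),(326,84),(338,269),(434,187),(202,170)]: print(u,v,P("top",u,v,D[v,u]).round(4))
E
python3 m.py
```

```text
post 241 [451.5 251.8] mean [ 0.4403 -0.0969  0.11  ] circ [ 0.4401 -0.0966  0.11  ] R 0.0156
bottle 132 [245.7 193.3] mean [0.5366 0.2472 0.085 ] circ [0.5365 0.2475 0.085 ] R 0.0112
eye 276 [436.2 187.7] mean [ 0.5528 -0.0885  0.04  ] circ [ 0.5529 -0.0884  0.04  ] R 0.0175
disc202 none
disc202low 256 [200.6 168.3] mean [0.5882 0.3435 0.012 ] circ [0.5999 0.3564 0.012 ] R 0.036
ring 344 [236.2 132.6] mean [0.6552 0.2781 0.014 ] circ [0.6552 0.2781 0.014 ] R 0.0212
yellow 131 [387.3 212.9] mean [0.505  0.0065 0.085 ] circ [0.5054 0.0064 0.085 ] R 0.0111
green 132 [276.2 134.9] mean [0.6374 0.197  0.085 ] circ [0.6369 0.1972 0.085 ] R 0.0112
mark [  5   6  26  26 521] [327.26103647 117.41650672] [0.6857 0.1085 0.012 ] [205 202 205 202 202 201 108 241  78]
mark [  5   6  26  26 529] [329.9489603  157.16635161] [0.6106 0.103  0.012 ] [209 210 209 209 211 209 164 227 189]
mark [  5   6  26  26 519] [332.88439306 197.32177264] [0.5359 0.0972 0.012 ] [215 213 211 212 210 211 159 225 183]
mark [  5   5  26  27 536] [335.54664179 238.17910448] [0.4609 0.0919 0.012 ] [214 213 214 211 212 211 144 230 155]
326 90 [0.7338 0.1114 0.028 ]
326 84 [0.738  0.1117 0.0518]
338 269 [0.4048 0.0871 0.0137]
434 187 [ 0.5542 -0.085   0.0381]
202 170 [0.5854 0.3417 0.0085]
```

The ring, bottle, eyepiece and post, the four marks and the far end stop are all located. I'll place the shortest part first so the gripper body always clears the parts already on the rack, and keep the jaws closing along the rack.

Emit:
play_rows(
  deltas=[
    [0.0395, -0.0323, -0.0085, 0, 0, -0.0284],
    [0.0395, -0.0323, -0.0085, 0, 0, -0.0284],
    [0.0395, -0.0323, -0.0085, 0, 0, -0.0284],
    [0.0395, -0.0323, -0.0085, 0, 0, -0.0284],
    [0.0395, -0.0323, -0.0085, 0, 0, -0.0284],
    [0.0395, -0.0323, -0.0085, 0, 0, -0.0284],
    [0.0395, -0.0323, -0.0085, 0, 0, -0.0284],
    [0.0395, -0.0323, -0.0085, 0, 0, -0.0284],
    [0.0395, -0.0323, -0.0085, 0, 0, -0.0284],
    [0.0395, -0.0323, -0.0085, 0, 0, -0.0284],
  ],
  gripper=1,
)

```text
clock: 1.1
tool_pos: [0.5298, 0.3808, 0.177]
orientation: [180.0, -0.0, -69.7]
force: [-0.1, 0.8, 0.2]
opening: 0.0879
gripper_force: 0.0
```

Emit:
play_rows(
  deltas=[
    [0.0395, -0.0323, -0.0085, 0, 0, -0.0284],
    [0.0395, -0.0323, -0.0085, 0, 0, -0.0284],
    [0.0395, -0.0323, -0.0085, 0, 0, -0.0284],
    [0.0395, -0.0323, -0.0085, 0, 0, -0.0284],
    [0, 0, 0, 0, 0, 0],
    [0, 0, 0, 0, 0, 0],
    [0, 0, 0, 0, 0, 0],
  ],
)

```text
clock: 1.8
tool_pos: [0.6548, 0.2791, 0.1501]
orientation: [180.0, -0.0, -89.9]
force: [-0.6, 0.3, 0.6]
opening: 0.0879
gripper_force: 0.0
```

Emit:
play_rows(
  deltas=[
    [0, -0.0012, -0.032, 0, 0, 0],
    [0, 0, -0.032, 0, 0, 0],
    [0, 0, -0.032, 0, 0, 0],
    [0, 0, -0.032, 0, 0, 0],
    [0, 0, -0.016, 0, 0, 0],
    [0, 0, -0.0158, 0, 0, 0],
    [0, 0, 0, 0, 0, 0],
    [0, 0, 0, 0, 0, 0],
  ],
)

```text
clock: 2.6
tool_pos: [0.6556, 0.2783, 0.0233]
orientation: [-180.0, 0.0, -89.9]
force: [-0.5, 0.1, 0.5]
opening: 0.0877
gripper_force: 0.0
```

Emit:
play_rows(
  deltas=[
    [0, 0, 0, 0, 0, 0],
    [0, 0, 0, 0, 0, 0],
    [0, 0, 0, 0, 0, 0],
    [0, 0, 0, 0, 0, 0],
    [0, 0, 0, 0, 0, 0],
    [0, 0, 0, 0, 0, 0],
    [0, 0, 0, 0, 0, 0],
    [0, 0, 0, 0, 0, 0],
  ],
  gripper=-1,
)

```text
clock: 3.4
tool_pos: [0.6554, 0.2778, 0.0226]
orientation: [-180.0, 0.0, -89.9]
force: [1.0, -0.3, 0.6]
opening: 0.04
gripper_force: 30.0
```

Emit:
play_rows(
  deltas=[
    [0, 0, 0.02, 0, 0, 0],
    [0, 0, 0.038, 0, 0, 0],
    [0, 0, 0.038, 0, 0, 0],
    [0, 0, 0.038, 0, 0, 0],
    [-0.0304, -0.029, 0, 0, 0, 0],
    [-0.0304, -0.029, 0, 0, 0, 0],
    [-0.0304, -0.029, 0, 0, 0, 0],
    [-0.0304, -0.029, 0, 0, 0, 0],
    [-0.0304, -0.029, 0, 0, 0, 0],
    [-0.0304, -0.029, 0, 0, 0, 0],
  ],
)

```text
clock: 4.4
tool_pos: [0.5081, 0.1376, 0.1305]
orientation: [-180.0, 0.0, -89.9]
force: [0.0, 0.2, -2.0]
opening: 0.0403
gripper_force: 29.9
```

Emit:
play_rows(
  deltas=[
    [-0.0304, -0.029, 0, 0, 0, 0],
    [-0.0304, -0.029, 0, 0, 0, 0],
    [0, 0, -0.03, 0, 0, 0],
    [0, 0, -0.03, 0, 0, 0],
    [0, 0, -0.03, 0, 0, 0],
    [0, 0, 0, 0, 0, 0],
    [0, 0, 0, 0, 0, 0],
    [0, 0, 0, 0, 0, 0],
  ],
)

```text
clock: 5.2
tool_pos: [0.4615, 0.0928, 0.0591]
orientation: [-179.9, 0.1, -89.9]
force: [0.2, -0.0, -2.2]
opening: 0.0401
gripper_force: 29.9
```

Emit:
play_rows(
  deltas=[
    [-0.0006, -0.0011, -0.012, 0, 0, 0],
    [0, 0, -0.01, 0, 0, 0],
    [0, 0, -0.0075, 0, 0, 0],
    [0, 0, 0, 0, 0, 0],
    [0, 0, 0, 0, 0, 0],
    [0, 0, 0, 0, 0, 0],
  ],
)

```text
clock: 5.8
tool_pos: [0.4601, 0.0913, 0.0338]
orientation: [180.0, -0.0, -90.0]
force: [-0.8, -0.5, -3.2]
opening: 0.0403
gripper_force: 29.9
```

Emit:
play_rows(
  deltas=[
    [0, 0, 0, 0, 0, 0],
    [0, 0, 0, 0, 0, 0],
    [0, 0, 0, 0, 0, 0],
    [0, 0, 0, 0, 0, 0],
  ],
  gripper=0.36,
)

```text
clock: 6.2
tool_pos: [0.461, 0.0917, 0.0345]
orientation: [-179.9, 0.0, -89.9]
force: [2.6, -0.2, 1.8]
opening: 0.059
gripper_force: 0.9
```

Emit:
play_rows(
  deltas=[
    [0, 0, 0.036, 0, 0, 0],
    [0, 0, 0.036, 0, 0, 0],
    [0, 0, 0.036, 0, 0, 0],
    [0, 0, 0.036, 0, 0, 0],
    [0.0144, -0.0281, 0, 0, 0, 0.0417],
    [0.0144, -0.0281, 0, 0, 0, 0.0417],
    [0.0144, -0.0281, 0, 0, 0, 0.0417],
    [0.0144, -0.0281, 0, 0, 0, 0.0417],
    [0.0144, -0.0281, 0, 0, 0, 0.0417],
    [0.0144, -0.0281, 0, 0, 0, 0.0417],
  ],
)

```text
clock: 7.2
tool_pos: [0.5295, -0.0445, 0.1493]
orientation: [180.0, 0.0, -44.6]
force: [-0.5, 0.8, 0.5]
opening: 0.0595
gripper_force: 0.0
```

Emit:
play_rows(
  deltas=[
    [0.0144, -0.0281, 0, 0, 0, 0.0417],
    [0.0144, -0.0281, 0, 0, 0, 0.0417],
    [0, 0, 0, 0, 0, 0],
    [0, 0, 0, 0, 0, 0],
    [0, 0, 0, 0, 0, 0],
  ],
)

```text
clock: 7.7
tool_pos: [0.552, -0.0882, 0.1492]
orientation: [180.0, 0.0, -30.0]
force: [-0.5, -0.1, 0.1]
opening: 0.0596
gripper_force: 0.0
```

Run:
```python
from h import *
p,d=snapshot("side"); cv2.imwrite("pics/s1.png",p)
p,d=snapshot("top"); cv2.imwrite("pics/t1.png",p)
```

```text
(no output)
```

View pics/s1.png

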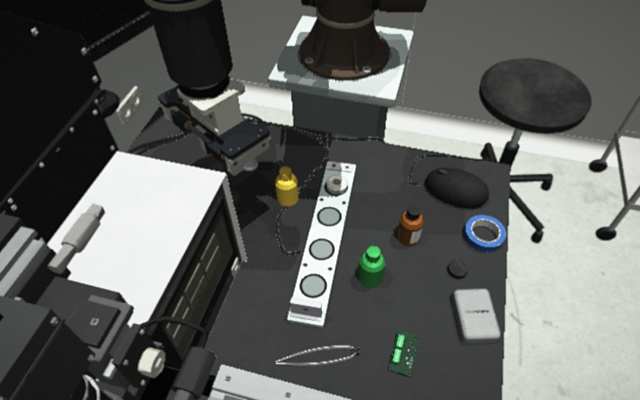

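The side view shows the ring centred on the nearest mark at (336,186). The gripper is above the eyepiece, clear of the box and the yellow bottle.

Emit:
play_rows(
  deltas=[
    [0.001, 0, -0.0303, 0, 0, 0],
    [0, 0, -0.0303, 0, 0, 0],
    [0, 0, -0.0303, 0, 0, 0],
    [0, 0, -0.0303, 0, 0, 0],
    [0, 0, -0.015, 0, 0, 0],
    [0, 0, -0.015, 0, 0, 0],
    [0, 0, 0, 0, 0, 0],
    [0, 0, 0, 0, 0, 0],
  ],
)

```text
clock: 8.6
tool_pos: [0.5536, -0.0884, 0.0289]
orientation: [-180.0, -0.0, -29.9]
force: [0.1, -0.1, -0.3]
opening: 0.0598
gripper_force: 0.0
```

Emit:
play_rows(
  deltas=[
    [0, 0, 0, 0, 0, 0],
    [0, 0, 0, 0, 0, 0],
    [0, 0, 0, 0, 0, 0],
    [0, 0, 0, 0, 0, 0],
    [0, 0, 0, 0, 0, 0],
    [0, 0, 0, 0, 0, 0],
  ],
  gripper=-1,
)

```text
clock: 9.2
tool_pos: [0.5535, -0.0885, 0.0287]
orientation: [-180.0, -0.0, -29.9]
force: [-0.4, 0.4, 3.6]
opening: 0.0319
gripper_force: 30.0
```

Emit:
play_rows(
  deltas=[
    [0, 0, 0.02, 0, 0, 0],
    [0, 0, 0.044, 0, 0, 0],
    [0, 0, 0.044, 0, 0, 0],
    [0, 0, 0.044, 0, 0, 0],
    [-0.0028, 0.0291, 0, 0, 0, -0.0417],
    [-0.0028, 0.0291, 0, 0, 0, -0.0417],
    [-0.0028, 0.0291, 0, 0, 0, -0.0417],
    [-0.0028, 0.0291, 0, 0, 0, -0.0417],
    [-0.0028, 0.0291, 0, 0, 0, -0.0417],
    [-0.0028, 0.0291, 0, 0, 0, -0.0417],
  ],
)

```text
clock: 10.2
tool_pos: [0.5392, 0.052, 0.1497]
orientation: [180.0, 0.0, -75.3]
force: [0.5, 0.1, -0.5]
opening: 0.0317
gripper_force: 30.0
```

Emit:
play_rows(
  deltas=[
    [-0.0028, 0.0291, 0, 0, 0, -0.0417],
    [-0.0028, 0.0291, 0, 0, 0, -0.0417],
    [0, 0, -0.036, 0, 0, 0],
    [0, 0, -0.036, 0, 0, 0],
    [0, 0, -0.036, 0, 0, 0],
    [0, 0, 0, 0, 0, 0],
    [0, 0, 0, 0, 0, 0],
    [0, 0, 0, 0, 0, 0],
  ],
)

```text
clock: 11.0
tool_pos: [0.5362, 0.0981, 0.0649]
orientation: [-179.9, 0.0, -89.9]
force: [0.1, 0.5, -0.7]
opening: 0.0321
gripper_force: 30.0
```

Emit:
play_rows(
  deltas=[
    [-0.0003, -0.0006, -0.012, 0, 0, 0],
    [0, 0, -0.01, 0, 0, 0],
    [0, 0, -0.0075, 0, 0, 0],
    [0, 0, 0, 0, 0, 0],
    [0, 0, 0, 0, 0, 0],
    [0, 0, 0, 0, 0, 0],
  ],
)

```text
clock: 11.6
tool_pos: [0.5355, 0.0974, 0.04]
orientation: [-180.0, 0.0, -89.9]
force: [1.1, 0.3, 2.7]
opening: 0.0315
gripper_force: 30.0
```

Emit:
play_rows(
  deltas=[
    [0, 0, 0, 0, 0, 0],
    [0, 0, 0, 0, 0, 0],
    [0, 0, 0, 0, 0, 0],
    [0, 0, 0, 0, 0, 0],
  ],
  gripper=0.09,
)

```text
clock: 12.0
tool_pos: [0.5347, 0.0971, 0.0398]
orientation: [180.0, -0.0, -90.0]
force: [0.1, -0.2, -0.8]
opening: 0.0478
gripper_force: 0.0
```

Emit:
play_rows(
  deltas=[
    [0, 0, 0.03, 0, 0, 0],
    [0, 0, 0.04, 0, 0, 0],
    [0, 0, 0.04, 0, 0, 0],
    [0, 0, 0.04, 0, 0, 0],
  ],
)

```text
clock: 12.4
tool_pos: [0.5347, 0.0971, 0.1611]
orientation: [180.0, -0.0, -90.0]
force: [0.2, 0.8, 0.5]
opening: 0.0479
gripper_force: 0.0
```

Emit:
play_rows(
  deltas=[
    [0.0005, 0.0375, 0, 0, 0, 0],
    [0.0005, 0.0375, 0, 0, 0, 0],
    [0.0005, 0.0375, 0, 0, 0, 0],
    [0, 0.0375, 0, 0, 0, 0],
    [0, 0.0375, 0, 0, 0, 0],
    [0, 0, 0, 0, 0, 0],
    [0, 0, 0, 0, 0, 0],
    [0, 0, 0, 0, 0, 0],
  ],
  gripper=0.6,
)

```text
clock: 13.2
tool_pos: [0.5359, 0.2466, 0.1598]
orientation: [180.0, -0.0, -90.0]
force: [0.4, -0.1, -0.5]
opening: 0.0701
gripper_force: 0.0
```

Descend to z 0.048 and grip.

Emit:
play_rows(
  deltas=[
    [0.0005, 0.001, -0.03, 0, 0, 0],
    [0, 0, -0.03, 0, 0, 0],
    [0, 0, -0.03, 0, 0, 0],
    [0, 0, -0.03, 0, 0, 0],
    [0, 0, -0.02, 0, 0, 0],
    [0, 0, 0, 0, 0, 0],
    [0, 0, 0, 0, 0, 0],
  ],
)

```text
clock: 13.9
tool_pos: [0.5369, 0.2474, 0.0483]
orientation: [180.0, -0.0, -90.0]
force: [0.1, 0.2, -0.0]
opening: 0.07
gripper_force: 0.0
```

Emit:
play_rows(
  deltas=[
    [0, 0, 0, 0, 0, 0],
    [0, 0, 0, 0, 0, 0],
    [0, 0, 0, 0, 0, 0],
    [0, 0, 0, 0, 0, 0],
    [0, 0, 0, 0, 0, 0],
    [0, 0, 0, 0, 0, 0],
    [0, 0, 0, 0, 0, 0],
  ],
  gripper=-1,
)

```text
clock: 14.6
tool_pos: [0.5368, 0.2483, 0.0484]
orientation: [-180.0, 0.0, -89.9]
force: [-0.8, 0.1, 6.1]
opening: 0.0412
gripper_force: 30.0
```

Emit:
play_rows(
  deltas=[
    [0, 0, 0.02, 0, 0, 0],
    [0, 0, 0.04, 0, 0, 0],
    [0, 0, 0.04, 0, 0, 0],
    [0, 0, 0.04, 0, 0, 0],
    [0.0185, -0.0363, 0, 0, 0, 0],
    [0.0185, -0.0363, 0, 0, 0, 0],
    [0.0185, -0.0363, 0, 0, 0, 0],
    [0.0185, -0.0363, 0, 0, 0, 0],
    [0.0185, -0.0363, 0, 0, 0, 0],
    [0, 0, 0, 0, 0, 0],
  ],
)

```text
clock: 15.6
tool_pos: [0.6112, 0.0997, 0.159]
orientation: [179.9, -0.1, -90.1]
force: [-0.3, 0.9, -2.3]
opening: 0.0417
gripper_force: 30.0
```

Emit:
play_rows(
  deltas=[
    [0, 0, -0.03, 0, 0, 0],
    [0, 0, -0.03, 0, 0, 0],
    [0, 0, -0.03, 0, 0, 0],
    [0, 0, -0.013, 0, 0, 0],
    [0, 0, 0, 0, 0, 0],
    [0, 0, 0, 0, 0, 0],
    [0, 0, 0, 0, 0, 0],
  ],
)

```text
clock: 16.3
tool_pos: [0.6114, 0.1033, 0.0789]
orientation: [-179.9, 0.0, -89.9]
force: [-0.5, -0.5, -1.5]
opening: 0.0415
gripper_force: 30.0
```

Emit:
play_rows(
  deltas=[
    [-0.0007, 0, -0.008, 0, 0, 0],
    [0, 0, -0.008, 0, 0, 0],
    [0, 0, -0.0068, 0, 0, 0],
    [0, 0, 0, 0, 0, 0],
    [0, 0, 0, 0, 0, 0],
    [0, 0, 0, 0, 0, 0],
  ],
)

```text
clock: 16.9
tool_pos: [0.6101, 0.1028, 0.0598]
orientation: [-180.0, -0.0, -89.9]
force: [-2.2, 0.2, 5.6]
opening: 0.0417
gripper_force: 30.0
```

Emit:
play_rows(
  deltas=[
    [0, 0, 0, 0, 0, 0],
    [0, 0, 0, 0, 0, 0],
    [0, 0, 0, 0, 0, 0],
    [0, 0, 0, 0, 0, 0],
  ],
  gripper=0.28,
)

```text
clock: 17.3
tool_pos: [0.61, 0.1028, 0.0591]
orientation: [180.0, -0.0, -89.9]
force: [0.4, 0.4, 0.4]
opening: 0.0558
gripper_force: 0.0
```

Emit:
play_rows(
  deltas=[
    [0, 0, 0.03, 0, 0, 0],
    [0, 0, 0.04, 0, 0, 0],
    [0, 0, 0.04, 0, 0, 0],
    [0, 0, 0.04, 0, 0, 0],
    [0, 0, 0, 0, 0, 0],
    [0, 0, 0, 0, 0, 0],
  ],
)

```text
clock: 17.9
tool_pos: [0.6103, 0.1031, 0.1801]
orientation: [-179.9, 0.1, -90.0]
force: [-1.2, -0.3, -1.1]
opening: 0.0564
gripper_force: 0.0
```

Emit:
play_rows(
  deltas=[
    [-0.0304, -0.0357, 0, 0, 0, 0],
    [-0.0304, -0.0357, 0, 0, 0, 0],
    [-0.0304, -0.0357, 0, 0, 0, 0],
    [-0.0304, -0.0357, 0, 0, 0, 0],
    [-0.0304, -0.0357, 0, 0, 0, 0],
    [-0.0304, -0.0357, 0, 0, 0, 0],
    [-0.0304, -0.0357, 0, 0, 0, 0],
    [0, 0, 0, 0, 0, 0],
    [0, 0, 0, 0, 0, 0],
    [0, 0, 0, 0, 0, 0],
  ],
  gripper=0.6,
)

```text
clock: 18.9
tool_pos: [0.4401, -0.0968, 0.1789]
orientation: [180.0, -0.0, -89.9]
force: [-0.1, 0.7, 0.1]
opening: 0.07
gripper_force: 0.0
```

Run:
```python
from h import *
p,d=snapshot("side"); cv2.imwrite("pics/s2.png",p)
```

```text
(no output)
```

View pics/s2.png

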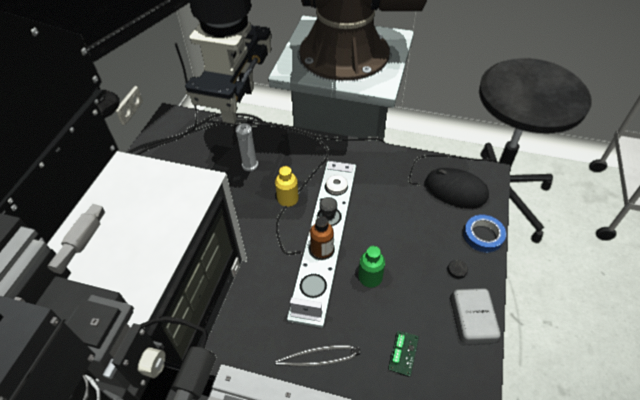

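The ring (337,185), eyepiece (328,208) and bottle (320,240) stand upright on their marks. The gripper is above the post (247,147), so next I'll descend and grip.

Emit:
play_rows(
  deltas=[
    [0, 0, -0.03, 0, 0, 0],
    [0, 0, -0.03, 0, 0, 0],
    [0, 0, -0.03, 0, 0, 0],
    [0, 0, -0.0275, 0, 0, 0],
    [0, 0, 0, 0, 0, 0],
    [0, 0, 0, 0, 0, 0],
    [0, 0, 0, 0, 0, 0],
  ],
)

```text
clock: 19.65
tool_pos: [0.4408, -0.0967, 0.0862]
orientation: [-179.9, 0.0, -89.9]
force: [0.2, 0.2, -0.5]
opening: 0.0703
gripper_force: 0.0
```

Emit:
play_rows(
  deltas=[
    [0, 0, 0, 0, 0, 0],
    [0, 0, 0, 0, 0, 0],
    [0, 0, 0, 0, 0, 0],
    [0, 0, 0, 0, 0, 0],
    [0, 0, 0, 0, 0, 0],
    [0, 0, 0, 0, 0, 0],
    [0, 0, 0, 0, 0, 0],
  ],
  gripper=-1,
)

```text
clock: 20.35
tool_pos: [0.4399, -0.0971, 0.0854]
orientation: [-180.0, -0.0, -89.9]
force: [-0.3, 0.7, 1.6]
opening: 0.0326
gripper_force: 30.0
```

Emit:
play_rows(
  deltas=[
    [0, 0, 0.02, 0, 0, 0],
    [0, 0, 0.036, 0, 0, 0],
    [0, 0, 0.036, 0, 0, 0],
    [0, 0, 0.036, 0, 0, 0],
    [0, 0, 0.0345, 0, 0, 0],
    [0.01, 0.0366, 0, 0, 0, 0],
    [0.01, 0.0366, 0, 0, 0, 0],
    [0.01, 0.0366, 0, 0, 0, 0],
    [0.01, 0.0366, 0, 0, 0, 0],
    [0.0223, 0.0092, 0, 0, 0, 0],
  ],
)

```text
clock: 21.35
tool_pos: [0.4887, 0.0295, 0.2147]
orientation: [179.9, 0.0, -89.9]
force: [-0.0, -0.5, -3.5]
opening: 0.0322
gripper_force: 30.0
```

Emit:
play_rows(
  deltas=[
    [0.0445, 0.0184, 0, 0, 0, 0],
    [0.0445, 0.0184, 0, 0, 0, 0],
    [0.0445, 0.0184, 0, 0, 0, 0],
    [0.0445, 0.0184, 0, 0, 0, 0],
    [0.0445, 0.0184, 0, 0, 0, 0],
    [0.0223, 0.0092, 0, 0, 0, 0],
    [0, 0, 0, 0, 0, 0],
    [0, 0, 0, 0, 0, 0],
    [0, 0, 0, 0, 0, 0],
  ],
)

```text
clock: 22.25
tool_pos: [0.6845, 0.108, 0.2146]
orientation: [179.9, -0.0, -90.0]
force: [0.2, 0.1, -3.5]
opening: 0.0327
gripper_force: 30.0
```

Emit:
play_rows(
  deltas=[
    [0.0015, 0.0005, -0.032, 0, 0, 0],
    [0, 0, -0.032, 0, 0, 0],
    [0, 0, -0.032, 0, 0, 0],
    [0, 0, -0.032, 0, 0, 0],
    [0, 0, 0, 0, 0, 0],
    [0, 0, 0, 0, 0, 0],
    [0, 0, 0, 0, 0, 0],
  ],
)

```text
clock: 22.95
tool_pos: [0.6876, 0.109, 0.1152]
orientation: [-179.8, 0.0, -89.9]
force: [-0.1, -0.6, -3.4]
opening: 0.0325
gripper_force: 30.0
```

Emit:
play_rows(
  deltas=[
    [0, 0, -0.007, 0, 0, 0],
    [0, 0, -0.006, 0, 0, 0],
    [0, 0, -0.005, 0, 0, 0],
    [0, 0, 0, 0, 0, 0],
    [0, 0, 0, 0, 0, 0],
    [0, 0, 0, 0, 0, 0],
  ],
)

```text
clock: 23.55
tool_pos: [0.6868, 0.1088, 0.0986]
orientation: [-180.0, -0.0, -89.9]
force: [-0.3, -0.4, -4.1]
opening: 0.0322
gripper_force: 30.0
```

Still hanging about 1 mm up, so I'll lower a touch more before releasing and lifting.

Emit:
play_rows(
  deltas=[
    [-0.001, 0, -0.001, 0, 0, 0],
    [0, 0, -0.0005, 0, 0, 0],
    [0, 0, 0, 0, 0, 0],
    [0, 0, 0, 0, 0, 0],
    [0, 0, 0, 0, 0, 0],
  ],
)

```text
clock: 24.05
tool_pos: [0.6859, 0.1088, 0.0975]
orientation: [-180.0, 0.0, -89.9]
force: [-1.2, 0.2, -1.5]
opening: 0.0324
gripper_force: 30.0
```

Emit:
play_rows(
  deltas=[
    [0, 0, 0, 0, 0, 0],
    [0, 0, 0, 0, 0, 0],
    [0, 0, 0, 0, 0, 0],
    [0, 0, 0, 0, 0, 0],
  ],
  gripper=0.1,
)

```text
clock: 24.45
tool_pos: [0.6861, 0.1088, 0.0976]
orientation: [-180.0, 0.0, -89.9]
force: [0.2, -0.7, 0.3]
opening: 0.0478
gripper_force: 0.0
```

Emit:
play_rows(
  deltas=[
    [0, 0, 0.02, 0, 0, 0],
    [0, 0, 0.04, 0, 0, 0],
    [0, 0, 0.04, 0, 0, 0],
    [0, 0, 0.04, 0, 0, 0],
    [-0.04, 0.04, 0, 0, 0, 0],
    [-0.04, 0.04, 0, 0, 0, 0],
    [-0.04, 0.04, 0, 0, 0, 0],
    [-0.03, 0.04, 0, 0, 0, 0],
    [-0.03, 0.04, 0, 0, 0, 0],
    [0, 0.04, 0, 0, 0, 0],
  ],
)

```text
clock: 25.45
tool_pos: [0.5395, 0.3019, 0.2104]
orientation: [-180.0, 0.1, -89.9]
force: [1.5, -0.2, -0.1]
opening: 0.0482
gripper_force: 0.0
```

Emit:
play_rows(
  deltas=[
    [0, 0.04, 0, 0, 0, 0],
    [0, 0.04, 0, 0, 0, 0],
    [0, 0.04, 0, 0, 0, 0],
    [0, 0, 0, 0, 0, 0],
    [0, 0, 0, 0, 0, 0],
  ],
)

```text
clock: 25.95
tool_pos: [0.5416, 0.3972, 0.2089]
orientation: [180.0, -0.0, -89.9]
force: [0.0, -0.9, -0.5]
opening: 0.0482
gripper_force: 0.0
```

Run:
```python
from h import *
p,D=snapshot("top"); s,_=snapshot("side"); cv2.imwrite("pics/end.png",np.hstack([cv2.resize(p[60:300,230:430],(400,480)),cv2.resize(s[140:340,240:400],(384,480))]))
M=np.array([[.6857,.1085],[.6106,.103],[.5359,.0972],[.4609,.0919]])
for n,m,h in zip(("post","bottle","eye","ring"),M,(.122,.097,.052,.026)):
    pts=[]
    for y in range(60,300):
        for x in range(290,380):
            if D[y,x]>0:
                o,r=ray("top",x,y); q=o+r*D[y,x]
                if abs(q[2]-h)<.006 and np.hypot(*(q[:2]-m))<.03: pts.append((x,y))
    if pts:
        c,R=cv2.minEnclosingCircle(np.array(pts,np.float32)); print(n,len(pts),((onz("top",*c,h)[:2]-m)*1000).round(1))
    else: print(n,"none")
print(get_obs()["tool_pos"])
```

```text
post 225 [-1.9 -0.5]
bottle 134 [-2.2  1.3]
eye 289 [-2.2 -0.9]
ring 364 [-1.6  1.7]
[0.54180079 0.3961247  0.2093025 ]
```

View pics/end.png

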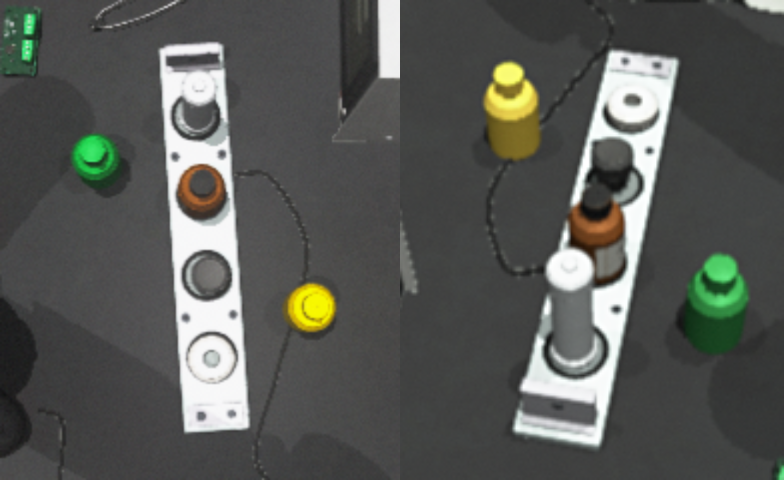

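In the final picture all four parts stand upright on their marks, about 2–3 mm off centre, in the right order from the end stop at the far end. The arm is clear.

```bash
python3 -c "
from plant import *
print(close_job())"
```

```text
the job is handed in; nothing more can be done
None
```

I handed the job in at about 26 s of the 96 s allowed: the chrome post, brown bottle, eyepiece and steel ring stand upright in that order from the end stop, each measured within about 3 mm of its mark's centre, but the hand-in returned no verdict.

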